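# Run the bottle carriage under the filling head and brake it at the mark

## Task

Run the loaded bottle carriage under the filling head: give its push plate a gentle shove along the rails, take your hand off before the plate passes the guard portal and do not touch the carriage after that, then slow it with the hand-brake lever so that it comes to rest with its pointer level with the index mark, without bumping the end stop. The bottles are open and full, so never let it run faster than 0.3 m/s. Finish with the brake lever let up again, the carriage standing at the mark, and the bottles, label rolls and jars around the line left where they are.

Things in the scene. Friction and masses are not known exactly. Their poses are not given: they have to be found in the camera images.
- line: Filling line on the bench: aluminium base 160 x 920 mm, two level steel rails (tops 27 mm above the bench). Origin at bench height on the centreline. y axis = direction of travel, towards the filling head; x axis across, away from the brake lever. The carriage slides on the rails along y only.
- carriage: Bottle carriage on ball bearings, 220 mm long (y), 140 mm wide, axes as the line's, origin at its middle, 27 mm above the bench. Carries six open amber bottles fast in a white tray (tops 117 mm up); push plate at the rear, rubber bumper in front (face 130 mm ahead of origin). Mass 2.5 kg nominal, 1.75 to 3.5 by filling. Drag only about 0.2 N per m/s plus 0.006 N.
- brake_strip (a point): Top of the carriage's flat steel brake strip, level with the carriage's middle. The strip lies on the -x side, centred 85 mm from the centreline, 30 mm wide, top 55 mm above the bench, from 110 mm behind to 170 mm ahead of the middle, then a lead-in ramp of 35 mm down. A shoe pressed down hard before the strip is under it hits the ramp and throws the carriage back.
- push_plate (a point): Middle of the rear face of the carriage's upright push plate, 88 mm above the bench, 110 mm behind the carriage's middle; the plate is 110 mm wide, 8 mm thick and reaches from 51 to 125 mm above the bench. Push it in +y with shut fingers; the space behind it is free down to the rails.
- gate (a point): Centre of the guard portal's plane, on the centreline, 90 mm above the bench, axes as the line's. Portal: aluminium posts 135 mm either side, cross bar with underside 136 and top 152 mm above the bench, 22 mm thick. The carriage passes under it. Hands off the carriage once push_plate is beyond this plane (+y). The plate starts 110 to 190 mm before it.
- mark (a point): Index mark, on the centreline 55 mm above the bench, axes as the line's (a dark tongue on a small white post on the +x side, 87 to 125 mm from the centreline). The pointer must stop level with it in y. It lies 370 to 430 mm beyond the portal.
- filler: Filling head on a column on the +x side (y +85 mm), origin at bench height below the mark, axes as the line's. Nozzle block 185 to 211 mm above the bench, y -72 to +88 mm, x +-45 mm, nozzle tips 124 mm up. Carries the rubber-faced end stop on the rails: the carriage's bumper meets it when the pointer is 40 mm beyond the mark.
- brake: Hand-brake lever, a steel bar along y on the line's -x side, 135 mm from the centreline; origin at its hinge, at y = 295 mm in the line's frame, 55 mm up; free end towards -y. Pressed (up to 0.15 rad) it lowers a sprung rubber shoe, 85 mm from the hinge, on to the brake strip; a spring lifts it again. The shoe acts while the carriage's middle is at y = 40 to 320 mm in the line's frame.
- brake_pad (a point): Middle of the top face of the lever's round black pad (44 mm diameter), 230 mm from the hinge, 105 mm above the bench when let up. Press it straight down with shut fingers: full stroke 34 mm, the first 11 mm free, then the drag on the carriage grows evenly to about 1.1 N at the end (shoe spring 220 N/m, friction about 0.5). The finger feels 1.5 to 3.5 N.
- pointer (a point): The carriage's pointer line: middle of the carriage, on the centreline, 55 mm above the bench (the dark pointer itself sticks out at the +x edge, to 86 mm from the centreline).
- roll_a: Bystander: roll of labels, 96 mm diameter, 62 mm tall, on the bench between robot and line. Origin under its centre.
- flask: Bystander: capped amber bottle, 48 mm diameter, 85 mm tall, left, on the robot's side of the line. Origin under its centre.
- flask2: Bystander: capped amber bottle, 40 mm diameter, 70 mm tall, beyond the line. Origin under its centre.
- capjar: Bystander: white jar, 80 mm diameter, 90 mm tall, left, near the robot. Origin under its centre.
- flask3: Bystander: capped amber bottle, 40 mm diameter, 70 mm tall, right, on the robot's side of the line. Origin under its centre.

How it is judged (in metres and radians):
On the way, in this order (a step that is already met when the one before it is completed fails the run):
1. the carriage, shoved and let go, rolls through the guard portal (y of push_plate in the frame of gate above 0 m and linear speed of carriage above 0.02 m/s), for 0.1 s.
2. the hand brake bears on the carriage (contact force between brake and carriage above 0.5 N), for 0.02 s.
3. the carriage stands still at the mark (y of pointer in the frame of mark between -0.012 and 0.012 m and linear speed of carriage below 0.01 m/s), for 1 s.
At the end, for the whole second after the job is handed in: The pointer is within 12 mm of the index mark along the rails, the carriage stands still (under 0.01 m/s), and the brake lever is let up (shoe off the strip) (all of step 3 and contact force between brake and carriage below 0.2 N); the robot touches nothing.
It fails at once if the carriage strikes the end stop (contact force between filler and carriage above 0.3 N).
It fails at once if the robot touches the carriage after its push plate has passed the guard portal (y of push_plate in the frame of gate above 0.005 m and contact force between any of the fingers, the arm and carriage above 0.3 N).
It fails at once if the carriage runs faster than 0.32 m/s and the bottles spill (linear speed of carriage above 0.32 m/s).
It fails at once if a bystander is pushed aside or knocked over (distance of any of roll_a, flask, flask2, flask3, capjar from where it was at the start of the episode above 0.03 m or angle between any of roll_a, flask, flask2, flask3, capjar's own z axis and vertical above 0.3 rad).
It also fails if it takes over 34 s, if anything falls off the work surface, if the arm or the gripper's body presses on something with over 40 N, if the wrist force passes 120 N, or if a joint passes its speed limit or range.

## Robot

A 7-joint arm with a two-finger parallel gripper is mounted at the origin on the work surface. World frame = base frame: x ahead of the robot, y to its left, z up, the work surface at z = 0. Lengths are in m, angles in degrees, forces in N, time in s.
With the tool pointing down it reaches from about 0.425 to 0.95 m from the base axis. Payload 4.7 kg.
Tool frame: the origin (TCP) lies at the very end of the fingers, on their centre line; the grasp point (between the pads) lies 19 mm behind it; z points along the fingers, y is the line along which they close (so a half turn about z gives the same grasp; the last joint's range is limited). The gripper opens to 85 mm and grips with 20 to 120 N. Pads are 22 mm wide; open, the fingers measure 114 mm over their backs; the gripper's body (76 mm by 85 mm) begins 54 mm behind the grasp point. The pads swing forward as they close: fully open they stand 13 mm farther back than shut.
Start: joints at [-1.656, 26.849, -2.785, 87.806, 1.381, 65.374, -4.715], TCP at [0.675, 0, 0.231] pointing down, gripper open.
Joint ranges: [-148.3, 148.3], [-19.14, 114.17], [-79.39, 73.82], [5.75, 140.21], [-59.74, 239.74], [12.07, 113.84], [-152.46, 152.46]. Speed limits (degrees/s): [147.25, 147.25, 180, 180, 180, 180, 180].

## Interface

Orientations are given as [roll, pitch, yaw] about the fixed x, y, z axes, in that order (R = Rz(yaw) Ry(pitch) Rx(roll)).
In Python, from bench import monitor, cams, job, models gives the robot as it stands.
- The arm moves only by the shell command python3 -m crank 'ROWS' [FORCE]. ROWS is text: rows parted by semicolons, each of 5 numbers parted by spaces: the shift along the tool's x, y, z scaled (see below), then the turn about the tool's z scaled (see below), then the opening, from -1 (shut) to 1 (fully open). A call has 1 to 5 rows; each row is the pose to reach, as a shift and turn from the pose commanded when the call began, along the tool's axes at that moment; what a row does not reach only later rows make up. The controller multiplies each number of a shift by 0.25 m and each number of a turn by 60 degrees. A row lasts 1/8 s, in which the tool goes at most 62.5 mm and 10.7 degrees, less where a joint would pass 70% of its speed; a pose out of reach is approached as far as the arm can. A call with a number of a shift or a turn outside -1 to 1 is refused whole. A call with a gripper value outside its range is refused whole. The fingers move at their own pace and stop on an object; FORCE is the grip in N (left out, the last holds). Time passes only in rows, so rows that repeat a pose let the fingers close. It gives the time, the measured TCP pose, the force, the opening and the grip force at its end, in the units of the state.
- monitor.state(): the state, without advancing time (a new reading comes with each control period).
- cams.capture(name): name is "scene" or "side" or "wrist"; returns a dict with "color" (420x560x3 uint8, blue, green, red), "range_z" (420x560 float32, m along the optical axis (not along the pixel's ray), 0 where there is no reading), "fx", "fy", "cx", "cy" (pixels), "xyz" and "rotation" of the camera in the world. Camera axes: x right, y down, z forward; pixel columns grow to the right and rows downward; lengths in m; the calibration is good to about 2 mm. A picture is of the moment at which its call begins.
- job.finish_job(): hands the job in; it is judged then, once.
Trained networks look in a picture, given as the dict that the camera call returned (one of the last four; its "shot" number tells which), for a name from the list of things; names that differ only in an ending like _2 or _b are one class to them, and where a whole thing is asked for, a point or a joint stands for the part that bears it (a point fixed in the world has none). Each returns a list of dicts, best first, with "score" (0 to 1); they miss things now and then, are a little off and sometimes report something else, mostly with a low value. They report only what shows in the picture. A call takes as long as a camera call.
- models.outline_of(picture, thing): "mask" (420x560 bool, what is visible of it) and "xy" ([column, row] in pixels, amid what is visible of it).
- models.mark_of(picture, thing): "xy" ([column, row] in pixels: a listed point, or the origin of a listed thing).
The state is a dict: "time": time; "q": joint angles; "qd": joint speeds; "effort": joint torques, N m; "tcp_pos": TCP position; "tcp_rot": TCP orientation; "wrist_force": force on the tool from outside, world axes, zero at the start; "ft_torque": the same for the moment, N m; "gripper_width": finger opening in m; "finger_force": force on a finger pad.
Only numpy, scipy, OpenCV 4.12 (cv2) and the standard library are available. Lean on these libraries where they do the work, as an engineer would, in place of code of your own. Each camera call takes 0.05 s, during which the arm holds its last target. There are 200 camera calls.

## Working session

There is one attempt and no reset: what is moved stays moved. The work goes in short steps, Python scripts to look and compute and a shell command to move; the robot and the scene stay as the last step left them, time stands still between calls to the robot, and variables do not carry over. Pictures are saved under pics/ and viewed, at most 10 in all, crops included, and the job is handed in when it is done.

```bash
ls; mkdir -p pics; cat > h.py <<'E'
import numpy as np,cv2
from bench import monitor,cams,job,models
def ray(p,xy):
    d=np.array([(xy[0]-p["cx"])/p["fx"],(xy[1]-p["cy"])/p["fy"],1.0])
    return np.array(p["rotation"]).reshape(3,3)@d
def atz(p,xy,z):
    d=ray(p,xy);o=np.array(p["xyz"]);return o+d*(z-o[2])/d[2]
E
python3 - <<'E'
from h import *
for n in("scene","side"):
    p=cams.capture(n);cv2.imwrite(f"pics/{n}.png",p["color"])
    if n=="scene":print(np.shape(p["rotation"]))
    print(n,p["xyz"])
    for t,z in dict(push_plate=.088,gate=.09,mark=.055,pointer=.055,brake_pad=.105,brake=.055,brake_strip=.055,line=0,carriage=.027,filler=0,roll_a=0,flask=0,flask2=0,flask3=0,capjar=0).items():
        r=models.mark_of(p,t)
        print(t,[(round(q["score"],2),np.round(q["xy"]),atz(p,q["xy"],z).round(4)[:2]) for q in r[:2]])
print(monitor.state())
E
```

```text
pics
(3,)
scene [ 1.09791047 -0.51333107  1.31325084]Traceback (most recent call last):
  File "<stdin>", line 8, in <module>
  File "h.py", line 7, in atz
    d=ray(p,xy);o=np.array(p["xyz"]);return o+d*(z-o[2])/d[2]
  File "h.py", line 5, in ray
    return np.array(p["rotation"]).reshape(3,3)@d
           ~~~~~~~~~~~~~~~~~~~~~~~~~~~~~~~^^^^^
ValueError: cannot reshape array of size 3 into shape (3,3)
```

```bash
sed -i 's/return np.array(p\["rotation"\]).reshape(3,3)@d/return Rotation.from_euler("xyz",p["rotation"],degrees=True).apply(d)/; 1i from scipy.spatial.transform import Rotation' h.py
python3 - <<'E'
from h import *
for n in("scene","side"):
    p=cams.capture(n);cv2.imwrite(f"pics/{n}.png",p["color"])
    print(n,p["xyz"],p["rotation"])
    for t,z in dict(push_plate=.088,gate=.09,mark=.055,pointer=.055,brake_pad=.105,brake=.055,brake_strip=.055,line=0,carriage=.027,filler=0,roll_a=0,flask=0,flask2=0,flask3=0,capjar=0).items():
        r=models.mark_of(p,t)
        print(t,[(round(q["score"],2),np.round(q["xy"]),atz(p,q["xy"],z).round(4)[:2]) for q in r[:2]])
print(monitor.state())
E
```

```text
scene [ 1.09791047 -0.51333107  1.31325084] [-147.39005316    0.19961468   41.33553632]
push_plate [(0.67, array([204., 311.]), array([ 0.6131, -0.3019])), (0.34, array([313., 114.]), array([0.381 , 0.4196]))]
gate [(0.76, array([245., 256.]), array([ 0.5833, -0.1164]))]
mark []
pointer [(0.81, array([232., 283.]), array([ 0.6006, -0.1874]))]
brake_pad [(0.87, array([257., 186.]), array([0.4507, 0.0736])), (0.63, array([202., 309.]), array([ 0.6135, -0.3038]))]
brake []
brake_strip [(0.59, array([207., 266.]), array([ 0.5102, -0.1966]))]
line [(0.7, array([205., 311.]), array([ 0.5816, -0.283 ])), (0.65, array([280., 240.]), array([0.5878, 0.0247]))]
carriage []
filler []
roll_a [(0.72, array([179., 230.]), array([ 0.3275, -0.1546]))]
flask [(0.71, array([351., 263.]), array([0.7951, 0.1029])), (0.68, array([145., 287.]), array([ 0.3989, -0.3468]))]
flask2 [(0.71, array([351., 263.]), array([0.7951, 0.1029])), (0.68, array([145., 287.]), array([ 0.3989, -0.3468]))]
flask3 [(0.71, array([351., 263.]), array([0.7951, 0.1029])), (0.68, array([145., 287.]), array([ 0.3989, -0.3468]))]
ca
[... 1206 characters left out ...]
time': 1.7, 'q': array([-1.65610449, 26.84621256, -2.78371409, 87.8062827 ,  1.38177638,
       65.37706925, -4.71579562]), 'qd': array([-0.07200493,  0.038873  ,  0.02224926, -0.0752233 ,  0.01594108,
       -0.02482937,  0.01308821]), 'effort': array([-1.33131187e-03, -5.10165238e+01, -4.70570312e-02, -2.38009107e+01,
        1.08871344e-02,  9.38301346e-04,  1.46599285e-05]), 'tcp_pos': array([6.75000220e-01, 3.38643075e-05, 2.31361599e-01]), 'tcp_rot': array([ 1.79996060e+02, -9.01350559e-04,  9.00001123e+01]), 'wrist_force': array([-0.73104278,  0.47509411,  0.55614373]), 'ft_torque': array([0.01755748, 0.00995038, 0.0184089 ]), 'finger_force': 0.0, 'gripper_width': 0.08539938819052477}
```

View pics/scene.png

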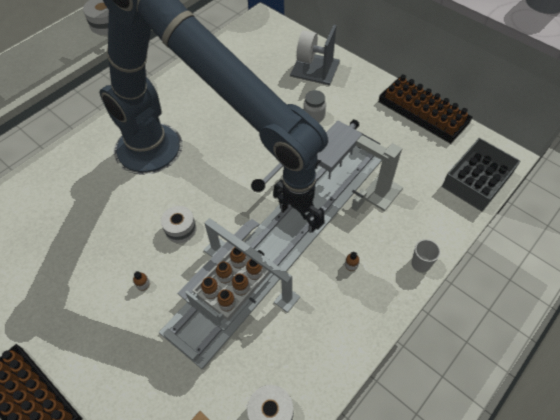

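View pics/side.png

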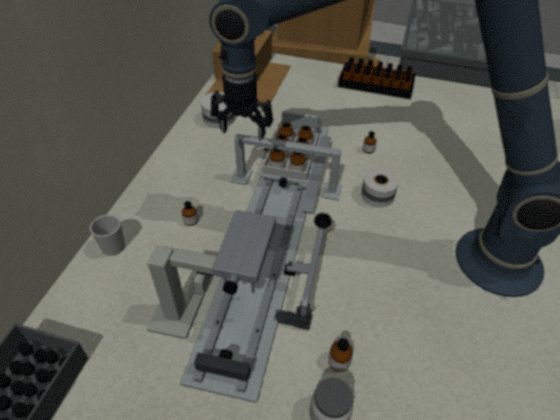

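Both views show the carriage behind the portal (scene (230,280)), the brake pad at scene (257,186), the filler at (335,145), and the arm hiding the mark. I'll move behind the plate with shut fingers, then measure.

```bash
python3 -m crank '-0.2 -0.06 0 0 -1;-0.4 -0.12 0 0 -1;-0.6 -0.18 0 0 -1;-0.8 -0.24 0 0 -1;-1 -0.24 0 0 -1'; python3 -m crank '-0.2 0 0 0 -1;-0.4 0 0 0 -1;-0.5 0 0 0 -1;-0.5 0 0 0 -1'
cat >> h.py <<'E'
def cloud(p):
    v,u=np.mgrid[0:420,0:560];z=p["range_z"]
    P=np.stack([(u-p["cx"])/p["fx"]*z,(v-p["cy"])/p["fy"]*z,z],-1).reshape(-1,3)
    return Rotation.from_euler("xyz",p["rotation"],degrees=True).apply(P)+p["xyz"],z.ravel()>0
E
python3 - <<'E'
from h import *
from scipy.optimize import least_squares
H=dict(push_plate=.088,gate=.09,mark=.055,pointer=.055,brake_pad=.105,brake=.055,brake_strip=.055,filler=0)
obs=[]
for n in("scene","side"):
    p=cams.capture(n);cv2.imwrite(f"pics/{n}2.png",p["color"]);np.save(f"{n}2.npy",p,allow_pickle=True)
    for t,z in H.items():
        r=models.mark_of(p,t)[:1]
        for q in r:
            w=atz(p,q["xy"],z)[:2];print(n,t,round(q["score"],2),np.round(q["xy"]),w.round(4));obs.append((t,w))
obs+=[("pointer",np.array(a)) for a in((.6006,-.1874),(.5966,-.1915))]+[("brake_pad",np.array([.4478,.0796])),("brake_pad",np.array([.4507,.0736]))]
def pred(k,t):
    x0,y0,th,yg,yp,ym=k
    L=dict(push_plate=(0,yp-.11),gate=(0,yg),mark=(0,ym),pointer=(0,yp),brake_pad=(-.135,.065),brake=(-.135,.295),brake_strip=(-.085,yp),filler=(0,ym))[t]
    c,s=np.cos(th),np.sin(th);return np.array([x0+c*L[0]-s*L[1],y0+s*L[0]+c*L[1]])
f=lambda k:np.concatenate([pred(k,t)-w for t,w in obs])
s=least_squares(f,[.58,.02,.08,-.13,-.2,.27],loss="soft_l1",f_scale=.004)
print(s.x.round(4),np.degrees(s.x[2]))
for t,w in obs:print(t,((pred(s.x,t)-w)*1000).round(1))
np.save("k.npy",s.x)
E
```

```text
time: 2.33
tcp_pos: [0.614, -0.2518, 0.2318]
tcp_rot: [180.0, 0.0, 90.0]
wrist_force: [0.3, -0.2, -0.1]
gripper_width: 0.0002
finger_force: 0.0
time: 2.82
tcp_pos: [0.6143, -0.3765, 0.2308]
tcp_rot: [-180.0, -0.0, 89.8]
wrist_force: [0.3, 1.0, -0.4]
gripper_width: 0.0003
finger_force: 0.0
scene push_plate 0.85 [203. 310.] [ 0.6093 -0.299 ]
scene gate 0.61 [246. 255.] [ 0.5838 -0.1106]
scene pointer 0.77 [230. 286.] [ 0.6031 -0.198 ]
scene brake_pad 0.57 [255. 182.] [0.4394 0.0795]
scene brake 0.72 [304. 150.] [0.4404 0.3038]
scene brake_strip 0.89 [210. 268.] [ 0.5209 -0.1963]
side push_plate 0.81 [299. 121.] [ 0.6082 -0.3067]
side gate 0.86 [286. 158.] [ 0.5985 -0.1254]
side mark 0.48 [292. 159.] [ 0.5883 -0.1646]
side pointer 0.67 [291. 151.] [ 0.6032 -0.201 ]
side brake_pad 0.78 [320. 215.] [0.4536 0.0741]
side brake_strip 0.38 [368. 149.] [ 0.3831 -0.2797]
side filler 0.94 [250. 298.] [0.5668 0.2827]
[ 0.5887  0.0188  0.0577 -0.1365 -0.214   0.1785] 3.305675911569498
push_plate [-1.9 -5.6]
gate [12.7 -6.9]
pointer [-2.1  3.3]
brake_pad [10.7 -3.5]
brake [-3.5  1.8]
brake_strip [-4.8 -3.3]
push_plate [-0.9  2.1]
gate [-1.9  8. ]
mark [ -9.9 361.6]
pointer [-2.2  6.3]
brake_pad [-3.5  1.9]
brake_strip [133.1  80. ]
filler [ 11.6 -85.6]
pointer [ 0.4 -7.4]
pointer [ 4.4 -3.3]
brake_pad [ 2.3 -3.7]
brake_pad [-0.6  2.3]
```

View pics/scene2.png

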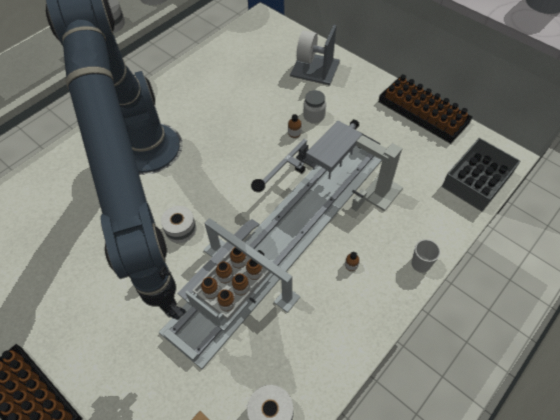

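```bash
python3 - <<'E'
from h import *
p=np.load("scene2.npy",allow_pickle=True).item()
cv2.imwrite("pics/crop.png",cv2.resize(p["color"][110:260,240:430],None,fx=4,fy=4,interpolation=cv2.INTER_CUBIC))
for n in("scene","side"):
    p=np.load(n+"2.npy",allow_pickle=True).item()
    P,v=cloud(p);P=P[v]
    for nm,lo,hi,b in(("bar",.146,.158,(.4,.75,-.2,-.03)),("block",.204,.218,(.45,.7,.15,.45)),("strip",.051,.059,(.47,.55,-.34,.05)),("plate",.119,.13,(.5,.7,-.34,-.27)),("pad",.1,.11,(.41,.49,.03,.12)),("tongue",.045,.065,(.65,.72,.2,.33))):
        m=(P[:,2]>lo)&(P[:,2]<hi)&(P[:,0]>b[0])&(P[:,0]<b[1])&(P[:,1]>b[2])&(P[:,1]<b[3])
        if m.sum()<8:print(n,nm,m.sum());continue
        Q=P[m][:,:2];r=cv2.minAreaRect((Q*1000).astype(np.float32));print(n,nm,m.sum(),Q.mean(0).round(4),np.round(r[0],1),np.round(r[1],1),round(r[2],1))
E
```

```text
scene bar 814 [ 0.6023 -0.116 ] [ 596.1 -115.8] [292.4  24.2] 3.7
scene block 1580 [0.585  0.2917] [612.1 298.2] [176.2 194.5] 0.4
scene strip 695 [ 0.5145 -0.1756] [ 515.1 -162.3] [ 72.9 289.2] 11.5
scene plate 134 [ 0.6081 -0.2974] [ 606.6 -297.4] [109.9   9.2] 4.3
scene pad 130 [0.4504 0.0792] [449.2  80.2] [40.7 42.7] 61.0
scene tongue 116 [0.6853 0.2799] [679. 280.] [37.9 53.1] 4.1
side bar 721 [ 0.5906 -0.1104] [ 593.9 -112.4] [290.9  29.9] 3.4
side block 3608 [0.584  0.3079] [611.4 302.8] [179.9 194.7] 1.3
side strip 758 [ 0.5158 -0.1396] [ 525.2 -158.8] [ 57.2 296.3] 3.5
side plate 111 [ 0.6051 -0.2923] [ 603.7 -292.3] [107.4  17. ] 3.8
side pad 202 [0.4463 0.0861] [445.8  85.2] [41.4 41.7] 11.4
side tongue 147 [0.6803 0.2952] [675.3 295.7] [38.5 27.8] 4.8
```

View pics/crop.png

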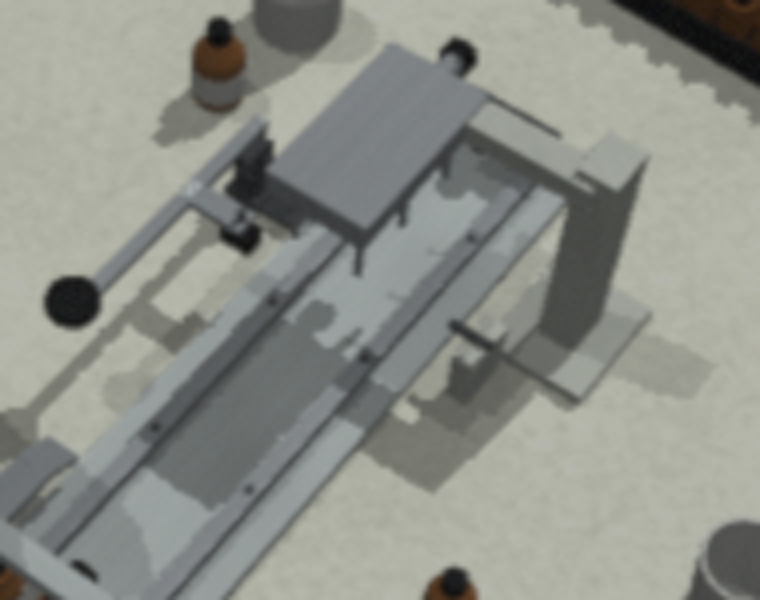

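Crop shows mark tongue tip at full-image pixel ≈(353.5,191), running to the post at ≈(363,193). Portal, plate and block depths agree with a line turned 4°.

```bash
cat >> h.py <<'E'
TH=np.radians(4.0);O=np.array([.5882,.0246]);EX=np.array([np.cos(TH),np.sin(TH)]);EY=np.array([-np.sin(TH),np.cos(TH)])
def L(w):
    w=np.asarray(w);d=w[...,:2]-O;return np.stack([d@EX,d@EY,w[...,2]],-1)
def plate_y(p):
    # line y of the push plate's top and the pointer's y from it
    P,v=cloud(p);Q=L(P[v]);m=(np.abs(Q[:,0])<.05)&(Q[:,2]>.119)&(Q[:,2]<.13)&(Q[:,1]>-.4)&(Q[:,1]<.2)
    y=Q[m,1];e=np.percentile(y,10);y=y[y<e+.012];return m.sum(),np.median(y)+.106
E
python3 - <<'E'
from h import *
p=np.load("scene2.npy",allow_pickle=True).item()
for xy in((353.5,191),(358,192.3),(362,193.2)):
    print(xy,L(atz(p,xy,.055)).round(4))
print(plate_y(p),plate_y(np.load("side2.npy",allow_pickle=True).item()))
P,v=cloud(p);Q=L(P);ok=v&(abs(Q[:,2]-.055)<.01)&(Q[:,0]>.08)&(Q[:,0]<.13)&(Q[:,1]>.2)&(Q[:,1]<.3)
i=np.where(ok)[0];print(len(i))
c=p["color"].reshape(-1,3)
for j in i: print(j%560,j//560,Q[j].round(3),c[j].max(),end="|")
w=models.mark_of
t=monitor.state();print(t["time"],t["tcp_pos"])
cv2.imwrite("pics/crop2.png",cv2.resize(p["color"][230:350,150:300],None,fx=5,fy=5,interpolation=cv2.INTER_CUBIC))
E
```

```text
(353.5, 191) [0.0929 0.2497 0.055 ]
(358, 192.3) [0.1066 0.254  0.055 ]
(362, 193.2) [0.1183 0.2586 0.055 ]
(np.int64(231), np.float64(-0.2167906071455935)) (np.int64(186), np.float64(-0.2109719086366878))
116
362 189 [0.109 0.275 0.051] 148|353 190 [0.089 0.252 0.055] 72|354 190 [0.093 0.252 0.057] 80|361 190 [0.108 0.269 0.052] 148|362 190 [0.111 0.269 0.054] 146|363 190 [0.113 0.273 0.052] 153|364 190 [0.116 0.275 0.051] 158|352 191 [0.09  0.245 0.058] 80|353 191 [0.091 0.25  0.053] 56|354 191 [0.094 0.251 0.055] 58|355 191 [0.096 0.253 0.054] 70|356 191 [0.098 0.258 0.05 ] 100|360 191 [0.108 0.263 0.053] 148|361 191 [0.11  0.266 0.051] 145|362 191 [0.112 0.27  0.049] 148|363 191 [0.115 0.27  0.051] 156|364 191 [0.118 0.272 0.051] 164|365 191 [0.12  0.274 0.051] 159|353 192 [0.092 0.25  0.048] 65|354 192 [0.099 0.242 0.063] 53|355 192 [0.1   0.247 0.058] 56|356 192 [0.102 0.248 0.06 ] 64|357 192 [0.104 0.251 0.058] 85|358 192 [0.105 0.258 0.051] 116|359 192 [0.108 0.258 0.053] 137|360 192 [0.11  0.26  0.053] 142|361 192 [0.112 0.263 0.051] 146|362 192 [0.115 0.263 0.054] 155|363 1
[... 2113 characters left out ...]
 199 [0.123 0.234 0.056] 136|360 199 [0.123 0.242 0.047] 107|361 199 [0.127 0.24  0.052] 81|353 200 [0.108 0.226 0.046] 86|354 200 [0.111 0.227 0.048] 85|355 200 [0.116 0.222 0.059] 101|356 200 [0.117 0.227 0.053] 127|357 200 [0.117 0.234 0.045] 148|358 200 [0.121 0.232 0.051] 138|359 200 [0.125 0.232 0.055] 107|360 200 [0.125 0.237 0.049] 84|356 201 [0.119 0.224 0.054] 95|357 201 [0.122 0.225 0.055] 110|358 201 [0.124 0.228 0.054] 104|359 201 [0.126 0.231 0.052] 88|356 202 [0.119 0.226 0.046] 75|357 202 [0.122 0.227 0.047] 82|358 202 [0.125 0.227 0.049] 87|359 202 [0.127 0.229 0.05 ] 77|357 203 [0.124 0.223 0.048] 75|358 203 [0.126 0.226 0.047] 77|3.725 [ 0.61496333 -0.37501235  0.23127805]
```

View pics/crop2.png

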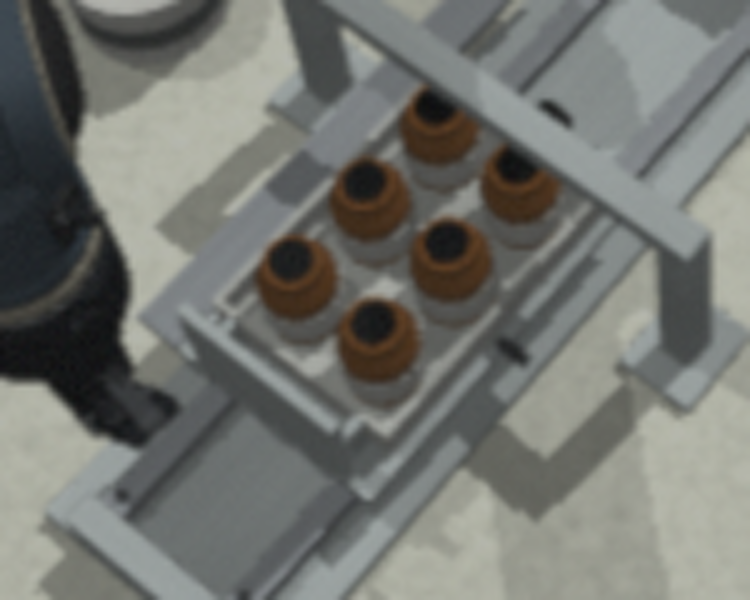

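```bash
python3 -m crank '0 0 0.2 -0.067 -1;0 0 0.4 -0.067 -1;0.08 0 0.544 -0.067 -1;0.16 0 0.544 -0.067 -1;0.16 0 0.544 -0.067 -1'
python3 - <<'E'
from h import *
p=np.load("scene2.npy",allow_pickle=True).item()
print(L(atz(p,(252.6,300),.055)).round(4))
s=monitor.state();print(s["time"],s["tcp_rot"],L(s["tcp_pos"]).round(4))
E
```

```text
time: 4.35
tcp_pos: [0.617, -0.3326, 0.0971]
tcp_rot: [179.8, -0.0, 94.2]
wrist_force: [-0.1, -0.2, 0.1]
gripper_width: 0.0001
finger_force: 0.0
[ 0.0735 -0.2168  0.055 ]
4.35 [ 1.79834180e+02 -8.92849116e-03  9.42342322e+01] [ 0.0038 -0.3583  0.0971]
```

```bash
python3 -m crank '0.056 0 0 0 -1;0.08 0 0 0 -1;0.108 0 0 0 -1;0.152 0 0 0 -1;0.208 0 0 0 -1'; python3 -m crank '0.064 0 0 0 -1;0.128 0 0 0 -1;0.16 0 0 0 -1;0.12 0 -0.2 0 -1;0.12 0 -0.44 0 -1'
cat > t.py <<'E'
from h import *
import sys
n=int(sys.argv[1]);r=[]
for i in range(n):
    p=cams.capture("scene");t=monitor.state()["time"];a=plate_y(p);r.append((t,a[1]));print(round(t,3),a[0],a[1].round(4))
s=monitor.state();print("v",np.polyfit(*np.array(r).T,1)[0] if n>1 else "","tcp",L(s["tcp_pos"]).round(4),"rot",s["tcp_rot"].round(1),"F",s["wrist_force"].round(2))
cv2.imwrite("pics/last.png",p["color"])
E
python3 t.py 4
```

```text
time: 4.97
tcp_pos: [0.6112, -0.2824, 0.0954]
tcp_rot: [180.0, -0.0, 94.0]
wrist_force: [-0.1, 0.2, 0.2]
gripper_width: 0.0
finger_force: 0.0
time: 5.6
tcp_pos: [0.6081, -0.2536, 0.2051]
tcp_rot: [-179.8, -0.0, 94.0]
wrist_force: [-0.1, -0.7, 0.1]
gripper_width: 0.0
finger_force: 0.0
5.65 206 -0.1043
5.7 206 -0.098
5.75 186 -0.0913
5.8 166 -0.0845
v 0.13193274405305266 tcp [ 0.0022 -0.2787  0.2069] rot [1.798e+02 1.000e-01 9.400e+01] F [-0.86  0.21 -1.26]
```

```bash
python3 -m crank '0.2 -0.11 0 0 -1;0.4 -0.22 0 0 -1;0.6 -0.33 0 0 -1;0.8 -0.44 0 0 -1;1 -0.55 0 0 -1'; python3 -m crank '0.2 0 0.06 0 -1;0.37 0 0.18 0 -1;0.37 0 0.34 0 -1'; python3 t.py 3
```

```text
time: 6.42
tcp_pos: [0.4521, -0.0118, 0.2037]
tcp_rot: [-179.8, -0.0, 94.0]
wrist_force: [-0.2, 1.7, 0.2]
gripper_width: 0.0001
finger_force: 0.0
time: 6.8
tcp_pos: [0.4471, 0.0826, 0.119]
tcp_rot: [180.0, -0.1, 94.4]
wrist_force: [0.1, -1.3, -1.0]
gripper_width: 0.0001
finger_force: 0.0
6.85 176 0.049
6.9 186 0.0552
6.95 161 0.0612
v 0.12198578508255692 tcp [-0.1386  0.0636  0.118 ] rot [-1.796e+02  1.000e-01  9.410e+01] F [ 0.57 -0.51  0.47]
```

```bash
python3 -m crank '0 0 0.1 0 -1;0 0 0.14 0 -1;0 0 0.1 0 -1'; python3 t.py 2
```

```text
time: 7.32
tcp_pos: [0.4476, 0.0785, 0.0955]
tcp_rot: [-179.9, -0.0, 94.0]
wrist_force: [-0.6, 0.1, 0.6]
gripper_width: -0.0003
finger_force: 0.6
7.375 162 0.109
7.425 157 0.1135
v 0.08980695129100642 tcp [-0.1351  0.064   0.0972] rot [179.9  -0.   94. ] F [-1.14 -0.14  1.96]
```

```bash
python3 -m crank '0 0 0.04 0 -1;0 0 0 0 -1'; python3 t.py 4
```

```text
time: 7.68
tcp_pos: [0.4474, 0.079, 0.0949]
tcp_rot: [-179.9, -0.0, 94.0]
wrist_force: [0.8, 1.0, 1.3]
gripper_width: 0.0
finger_force: 0.5
7.725 159 0.1377
7.775 156 0.1408
7.825 142 0.145
7.875 156 0.1475
v 0.06737466913762565 tcp [-0.1357  0.0641  0.0957] rot [179.9  -0.   94. ] F [-1.28  0.58  1.85]
```

```bash
python3 -m crank '0 0 0 0 -1;0 0 0 0 -1;0 0 0 0 -1;0 0 0 0 -1'; python3 t.py 5
```

```text
time: 8.38
tcp_pos: [0.4483, 0.079, 0.0953]
tcp_rot: [180.0, -0.0, 94.0]
wrist_force: [0.5, 1.4, 1.8]
gripper_width: 0.0002
finger_force: 0.6
8.425 139 0.1832
8.475 136 0.1862
8.525 132 0.1898
8.575 138 0.1923
8.625 130 0.196
v 0.06349177985628922 tcp [-0.1359  0.0639  0.0953] rot [180.  -0.  94.] F [0.72 0.97 0.99]
```

```bash
python3 -m crank '0 0 0.04 0 -1;0 0 0 0 -1'; python3 t.py 4
```

```text
time: 8.88
tcp_pos: [0.4467, 0.0786, 0.0942]
tcp_rot: [-179.8, 0.0, 94.0]
wrist_force: [-0.4, 0.5, 1.3]
gripper_width: -0.0
finger_force: 0.6
8.925 118 0.2111
8.975 116 0.2128
9.025 107 0.2143
9.075 118 0.2155
v 0.029462912452412414 tcp [-0.1362  0.0639  0.0955] rot [-180.    0.   94.] F [-1.22 -0.42  1.83]
```

```bash
python3 -m crank '0 0 0 0 -1;0 0 0 0 -1;0 0 0 0 -1;0 0 0 0 -1'; python3 t.py 5
```

```text
time: 9.57
tcp_pos: [0.4479, 0.0789, 0.0953]
tcp_rot: [-180.0, 0.0, 94.0]
wrist_force: [-0.4, 0.4, 0.6]
gripper_width: -0.0001
finger_force: 0.7
9.625 120 0.2329
9.675 113 0.2352
9.725 118 0.2365
9.775 115 0.2378
9.825 117 0.239
v 0.02955847802127925 tcp [-0.1361  0.0639  0.0953] rot [-180.    0.   94.] F [-1.42 -0.55  0.4 ]
```

View pics/last.png

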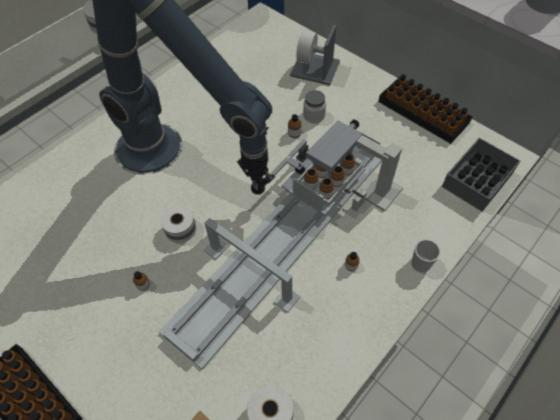

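```bash
python3 -c "
import cv2;i=cv2.imread('pics/last.png');cv2.imwrite('pics/c3.png',cv2.resize(i[150:220,300:400],None,fx=8,fy=8,interpolation=cv2.INTER_CUBIC))"
```

```text
(no output)
```

View pics/c3.png

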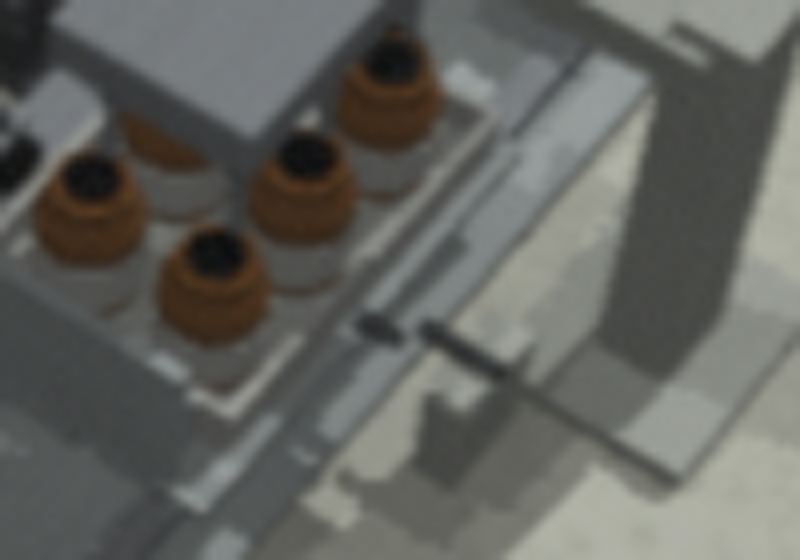

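Picture: pointer at ≈(347.5,191) about 9 mm short of the tongue line starting at (353.5,191); crawling at 0.027 m/s. Time for the final press.

```bash
python3 -m crank '0 0 0 0 -1;0 0 0.06 0 -1;0 0 0.085 0 -1;0 0 0.085 0 -1;0 0 0.085 0 -1'; python3 t.py 4;python3 -c "
import cv2;i=cv2.imread('pics/last.png');cv2.imwrite('pics/c4.png',cv2.resize(i[150:220,300:400],None,fx=8,fy=8,interpolation=cv2.INTER_CUBIC))"
```

```text
time: 10.45
tcp_pos: [0.4485, 0.0785, 0.0742]
tcp_rot: [180.0, 0.0, 94.0]
wrist_force: [0.7, -2.9, 3.1]
gripper_width: 0.0001
finger_force: 1.7
10.5 107 0.2475
10.55 99 0.247
10.6 101 0.2475
10.65 101 0.2473
v -0.0003730355839217365 tcp [-0.1357  0.0638  0.0743] rot [180.  -0.  94.] F [ 1.41 -2.89  2.5 ]
```

View pics/c4.png

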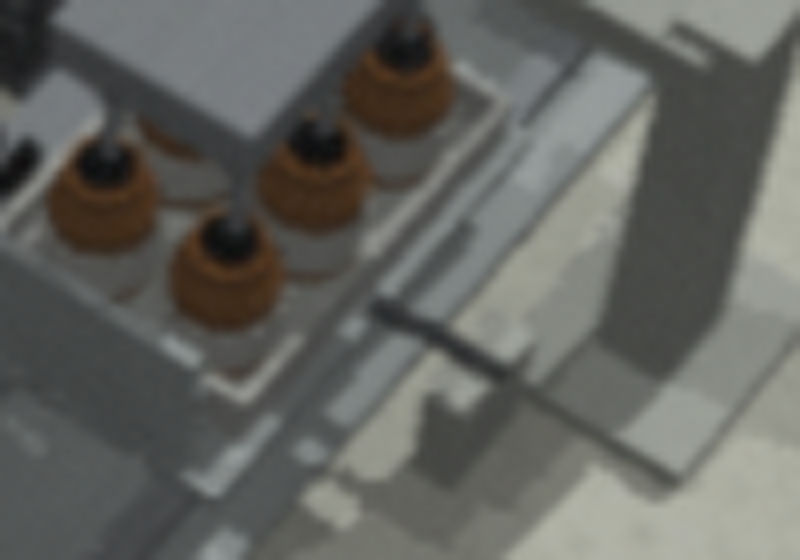

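The pointer, at crop (390,310), now lines up with the tongue, and the nozzles are over the bottles. I'll hold, then lift slowly.

```bash
python3 -m crank '0 0 0 0 -1;0 0 0 0 -1;0 0 0 0 -1;0 0 0 0 -1;0 0 0 0 -1'>/dev/null; python3 -m crank '0 0 -0.03 0 -1;0 0 -0.06 0 -1;0 0 -0.09 0 -1;0 0 -0.13 0 -1;0 0 -0.2 0 -1' >/dev/null; python3 -m crank '0 0 -0.1 0 -1;0 0 -0.2 0 -1;0 0 -0.3 0 -1;0 0 -0.3 0 -1;0 0 -0.3 0 -1'; python3 -m crank '0 0 0 0 -1;0 0 0 0 -1;0 0 0 0 -1;0 0 0 0 -1;0 0 0 0 -1'; python3 t.py 4
```

```text
time: 12.52
tcp_pos: [0.4473, 0.0785, 0.1984]
tcp_rot: [-179.9, 0.0, 94.0]
wrist_force: [-0.2, -0.8, -0.5]
gripper_width: 0.0002
finger_force: 0.0
time: 13.15
tcp_pos: [0.4481, 0.0789, 0.199]
tcp_rot: [180.0, -0.0, 94.0]
wrist_force: [0.3, -0.2, 0.5]
gripper_width: -0.0001
finger_force: 0.0
13.2 103 0.2467
13.25 107 0.2468
13.3 109 0.2469
13.35 107 0.247
v 0.0021997862230559275 tcp [-0.1359  0.0639  0.1991] rot [180.  -0.  94.] F [ 0.31 -0.09  1.14]
```

Standing still with the brake up and the hand clear, so I'm handing in.

```bash
python3 -c "
from bench import job
print(job.finish_job())"
```

```text
the job is handed in; nothing more can be done
None
```

The job is handed in, with no verdict returned. By my camera measurements the carriage stands still about 2 mm short of the index mark and peaked at about 0.13 m/s. My hand was off it before the portal, the brake lever is let up, and the arm is clear of everything.

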